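# Pack the second cheese keeper and roll its date code

### The arm

A 6-joint arm with a two-finger parallel gripper is mounted at the origin on a cart in front of the work surface, level with it; the furniture and walls round the work are solid. World frame = base frame: x ahead of the robot, y to its left, z up, the work surface at z = 0. Lengths are in m, angles in rad, forces in N, time in s.
With the tool pointing down it reaches from about 0.25 to 0.775 m from the base axis. Payload 4 kg.
Tool frame: the origin (TCP) lies at the very end of the fingers, on their centre line; the grasp point (between the pads) lies 19 mm behind it; x points along the fingers, y is the direction in which the jaws open and shut, and the axes are right-handed (so a half turn about x gives the same grasp; the last joint's range is limited). The gripper opens to 94 mm and grips with 3 to 60 N. Pads are 16 mm wide; open, the fingers measure 119 mm over their backs; the gripper's body (75 mm by 177 mm) begins 78 mm behind the grasp point.
Start: joints at [1.086, 0.087, 1.371, -0, 1.684, -0.103], TCP at [0.205, 0.51, 0.168] pointing down, gripper open.
Joint ranges: [-3.1, 3.1], [-0.76, 2.03], [0.27, 2.55], [-1.08, 4.22], [0.17, 2.65], [-2.57, 2.57]. Speed limits (rad/s): [2.79, 2.79, 3.14, 3.14, 3.14, 3.14].

### API

Orientations are given as [roll, pitch, yaw] about the fixed x, y, z axes, in that order (R = Rz(yaw) Ry(pitch) Rx(roll)).
In Python, from bench import robot gives the robot as it stands.
- The arm moves only by the tool carry_out, never from a script. Its argument "targets" is a list of rows, each a list of 5 numbers: the closure, from 0 (fully open) to 1 (shut), then the shift along the tool's x, y, z in cm, then the turn about the tool's x in degrees. In form: [[fingers, tx, ty, tz, turn], ...]. A call has 1 to 20 rows; each row shifts and turns the commanded pose from where the row before left it, along the tool's axes as they then stand; what a row does not reach is not made up. A row lasts 1/10 s, in which the tool goes at most 50 mm and 8.59 degrees, less where a joint would pass 70% of its speed; a pose out of reach is approached as far as the arm can. A call is refused whole if a number of a shift passes 5 or a number of a turn 8.59, either way. A call with a gripper value outside its range is refused whole. The fingers move at their own pace and stop on an object; the grip force is fixed at half the most. Time passes only in rows, so rows that do not move let the fingers close. It gives the time, the measured TCP pose, the force and the opening at its end, in the units of the state.
- robot.get_obs(): the state, without advancing time (a new reading comes with each control period).
- robot.snapshot(name): name is "scene" or "top" or "wrist"; returns a dict with "image" (400x640x3 uint8, red, green, blue), "camera_matrix" (3x3 intrinsics, pixels), "pose" (4x4, takes a point from camera to world coordinates). Camera axes: x right, y up, looking along -z (the intrinsics and any distortion apply to the point x, -y, -z); pixel columns grow to the right and rows downward; lengths in m; the calibration is good to about 2 mm. A picture is of the moment at which its call begins. There is no depth.
- robot.close_job(): hands the job in, once; it reports no verdict.
The state is a dict: "time": time; "joint_positions": joint angles; "qvel": joint speeds; "joint_torque": joint torques, N m; "tool_pos": TCP position; "ee_rot": TCP orientation; "wrist_force": force on the tool from outside, world axes, zero at the start; "wrist_torque": the same for the moment, N m; "width": finger opening in m.
Only numpy, scipy, OpenCV 4.12 (cv2) and the standard library are available. Lean on these libraries where they do the work, as an engineer would, in place of code of your own. Each camera call takes 0.05 s, during which the arm holds its last target. There are 200 camera calls.

### The job

Put the blue-lidded cheese keeper away in the wooden tray beside the green-lidded one, head to tail with it so that both stand flat and upright inside the tray, carrying it upright. Then roll the three date rollers under the little spice shelf so that, from left to right, 2, 4 and 3 dots face the front, centred between the red pointers. Leave the mug, onion, garlic and tomato where they stand, and let go of everything.

Things in the scene. Friction and masses are not known exactly. Their poses are not given: they have to be found in the camera images.
- keeper_blue_grip (a point): centre of the grip on the lid of the loose blue-lidded wedge-shaped white keeper (0.25 kg), 63 mm above its underside. The grip is a block 16 mm thick along x, 28 mm along y, standing 34 mm above the 46 mm high keeper, its top 17 mm above this point: pinch it along x. Keeper axes: x along its length to the thick end, z up
- keeper_blue_thick (a point): middle of the blue keeper's thick end face. Seen from above the keeper is a right trapezoid 120 mm long. From the grip's centre: thick end (50 mm wide) at x = +54 mm, thin end (26 mm wide) at x = -66 mm, straight side at y = -20 mm, slanting side from y = +30 mm at the thick end to +6 mm at the thin end
- keeper_green_grip (a point): the same point of the green-lidded keeper, of the same shape and size, loose, already in the tray: its thick end towards the tray's +x, its straight side along the tray's -y wall
- tray: fixed dark wooden tray, open on top, inside 136 mm (x) by 88 mm (y), walls 5 mm thick and 26 mm high, inner floor 5 mm above the worktop; origin under its centre, x along its length, z up. Two keepers fit only head to tail, with a few mm of play
- tray_slot (a point): where the blue keeper belongs: point on the tray's inner floor under the middle of the blue keeper's grip once packed, 6 mm towards -x and 21 mm towards +y of the tray's centre; axes are the tray's. Packed, the keeper's x axis is opposite to the tray's: thick end towards the tray's -x, straight side to its +y wall
- rollers: fixed wooden roller unit; origin on the worktop under the middle of the shaft; x away from the robot, y to the left along the shaft, z up. Three rollers 64 mm apart, 42 mm clear between neighbours; shaft brackets 80 mm high at y = +/-121 mm. Two red pointers beside each roller, 62 mm before the shaft and level with it, mark the face that counts
- shelf_edge (a point): middle of the lower front edge of the spice shelf (jars on it reach 320 mm up) that overhangs the rollers: 200 mm above the worktop and 13 mm on the robot's side of the shaft, so a gripper must reach the rollers leaning back towards the robot by 25 to 50 degrees
- wheel_left_hub (a point): centre of the left roller, on the shaft 62 mm above the worktop; axes as the roller unit. The roller is 100 mm in diameter, 22 mm wide; its flat sides can be pinched anywhere on its upper front, along y. Faces: 1 black dot on white, 2 black on yellow, 3 white on green, 4 white on blue, 5 white on red, the other five plain grey
- wheel_middle_hub (a point): centre of the middle roller, which is the same as the left one
- wheel_right_hub (a point): centre of the right roller, which is the same as the left one
- wheel_left (a joint): left roller's angle in rad: 0 has 1 dot in front, 0.628 has 2, 1.257 has 3, 1.885 has 4, 2.513 has 5 dots. It grows as the roller's front moves up and its top away from the robot. Stops at -0.2 and 2.72; light friction (0.06 N m) keeps it where it is left; no clicks
- wheel_middle (a joint): middle roller's angle, same meaning as the left one
- wheel_right (a joint): right roller's angle, same meaning as the left one
- mug: loose mug, blue and white, 80 x 117 x 102 mm, origin under its middle; to be left alone
- onion: loose onion, 82 mm wide, 94 mm high, origin at its underside; to be left alone
- garlic: loose garlic bulb, 60 mm, origin at its underside; to be left alone
- tomato: loose tomato, 65 mm, origin at its underside; to be left alone
There are look-alikes about, which are no part of the job. Leave any pink or yellow look-alike of the part that bears keeper_blue_grip alone.

How it is judged:
By the outcome, as a careful person would: the job done as asked, in the order asked, and still so for the second after the job is handed in, with the robot touching nothing.
It also fails if it takes over 72 s, if anything falls off the work surface, if the arm or the gripper's body presses on something with over 40 N, if the wrist force passes 120 N, or if a joint passes its speed limit or range.

## Working session

There is one attempt and no reset: what is moved stays moved. The work goes in short steps, Python scripts to look and compute and a tool call to move; the robot and the scene stay as the last step left them, time stands still between calls to the robot, and variables do not carry over. Pictures are saved under pics/ and viewed, about 8 in all and at most 12, crops included, and the job is handed in when it is done.

Besides the shell and the picture viewer there is one more tool, called after "Request:" in YAML: its name, and indented under it one key for each argument. carry_out: Moves the arm, as the interface text tells. Its arguments: {"type":"object","properties":{"targets":{"type":"array","items":{"type":"array","items":{"type":"number"}}}},"required":["targets"]}

```bash
mkdir -p pics; cat > h.py <<'E'
import numpy as np, cv2, pickle
from bench import robot
def snap(n,f):
    s=robot.snapshot(n); cv2.imwrite(f'pics/{f}.png',s['image'][:,:,::-1]); pickle.dump(s,open(f'pics/{f}.pkl','wb')); return s
def load(f): return pickle.load(open(f'pics/{f}.pkl','rb'))
def ray(s,u,v):
    K=np.array(s['camera_matrix']);P=np.array(s['pose'])
    d=np.linalg.inv(K)@[u,v,1]; d=P[:3,:3]@(d*[1,-1,-1]); return P[:3,3],d
def at(s,u,v,z):
    o,d=ray(s,u,v); return o+d*(z-o[2])/d[2]
def proj(s,p):
    K=np.array(s['camera_matrix']);P=np.array(s['pose'])
    c=P[:3,:3].T@(np.array(p)-P[:3,3]); c=c*[1,-1,-1]; q=K@c; return q[:2]/q[2]
E
python3 - <<'E'
from h import *
for n in('top','scene'):
    s=snap(n,n+'0'); print(n,{k:(np.round(v,3).tolist()) for k,v in s.items() if k!='image'})
print(robot.get_obs())
E
```

```text
top {'camera_matrix': [[410.122, 0.0, 317.986], [0.0, 410.122, 193.55], [0.0, 0.0, 1.0]], 'pose': [[0.126, 0.879, -0.46, -0.205], [-0.992, 0.111, -0.06, 0.04], [-0.001, 0.464, 0.886, 1.545], [0.0, 0.0, 0.0, 1.0]]}
scene {'camera_matrix': [[454.284, 0.0, 321.632], [0.0, 454.284, 201.216], [0.0, 0.0, 1.0]], 'pose': [[-0.759, 0.356, -0.546, -0.596], [-0.651, -0.403, 0.643, 1.479], [0.009, 0.843, 0.537, 1.258], [0.0, 0.0, 0.0, 1.0]]}
{'time': 0.1, 'joint_positions': array([ 1.08587524e+00,  8.78947172e-02,  1.37204575e+00, -4.45977118e-06,
        1.68359485e+00, -1.03108628e-01]), 'qvel': array([ 0.00020015, -0.00037407, -0.00331602,  0.00038974,  0.00114954,
        0.00105769]), 'joint_torque': array([ 1.88633334e-03, -3.41248763e+01, -3.03300333e+01,  7.19983620e-02,
        3.04760481e-02, -1.10895703e-04]), 'tool_pos': array([0.20468628, 0.50990556, 0.16654295]), 'ee_rot': array([-1.67162335,  1.56885366, -2.0534363 ]), 'wrist_force': array([-0.91861254, -0.60054069,  0.21009004]), 'wrist_torque': array([0.03400782, 0.05912552, 0.03398973]), 'width': 0.09391260520220523}
```

View pics/top0.png

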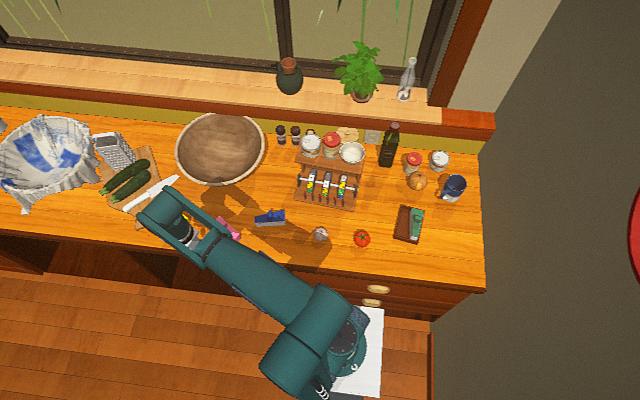

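View pics/scene0.png

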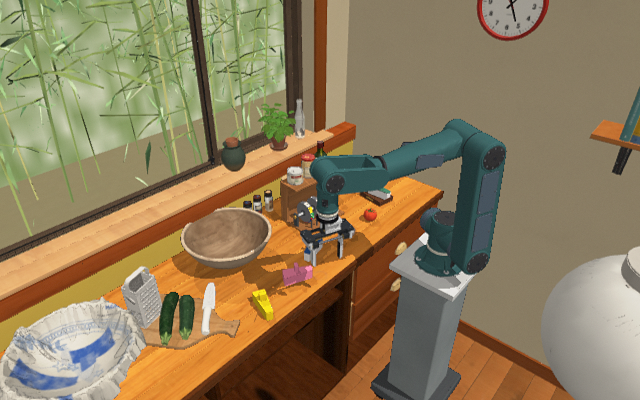

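The top view shows the blue keeper at about (270,217) and a pink look-alike at (228,228). The scene view shows a yellow one at (262,305). The tray is at (410,223) and the rollers are near (311,183), (327,185) and (343,187). Only the one at (270,217) has a blue lid. I'll enlarge it to confirm.

```bash
python3 - <<'E'
from h import *
s=load('top0');im=s['image'][:,:,::-1]
a=cv2.resize(im[195:245,240:310],None,fx=8,fy=8,interpolation=cv2.INTER_CUBIC)[:, :400*2]
b=cv2.resize(im[195:250,385:435],None,fx=8,fy=8,interpolation=cv2.INTER_CUBIC)
c=cv2.resize(im[155:217,285:367],(656,496),interpolation=cv2.INTER_CUBIC)
cv2.imwrite('pics/c1.png',cv2.resize(np.hstack([a,np.zeros((400,0,3),np.uint8),b[:400,:240]]),None,fx=1,fy=1))
A=np.zeros((600,800,3),np.uint8)
A[:300,:420]=cv2.resize(im[195:245,240:310],(420,300),interpolation=cv2.INTER_CUBIC)
A[:330,440:740]=cv2.resize(im[195:250,385:435],(300,330),interpolation=cv2.INTER_CUBIC)
A[335:595,0:410]=cv2.resize(im[160:212,285:367],(410,260),interpolation=cv2.INTER_CUBIC)
cv2.imwrite('pics/c1.png',A)
E
```

```text
(no output)
```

View pics/c1.png

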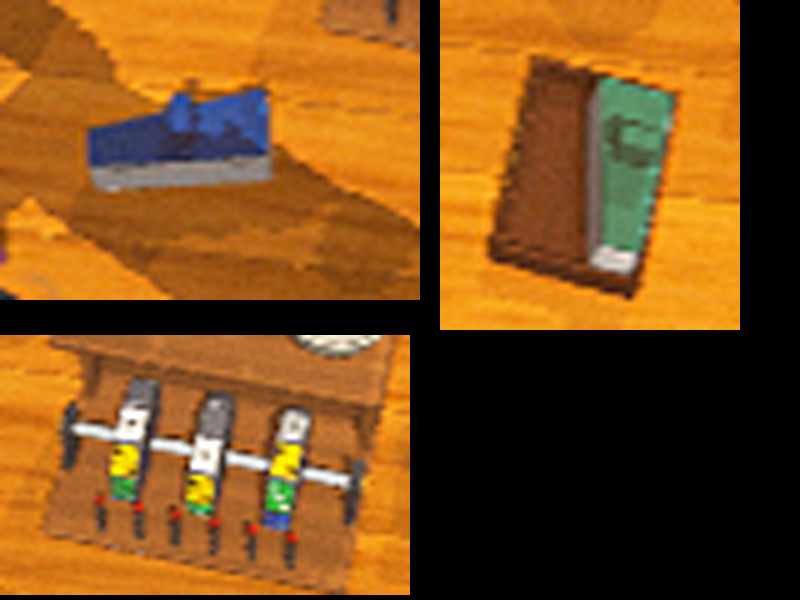

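The crop confirms the blue-lidded keeper with its thick end to the right (world -y) and its straight side towards the robot. The green one's thick end points away from the robot and it sits on the tray's -y side. Next I'll fit the poses from these corners.

```bash
cat >> h.py <<'E'
from scipy.optimize import least_squares
def fit(s,pts,px,x0):
    """planar pose x,y,yaw from model points and pixels (lists over views if s is list)"""
    def w(p):
        c,n=np.cos(p[2]),np.sin(p[2]); return [np.array([p[0]+c*a-n*b,p[1]+n*a+c*b,z]) for a,b,z in pts]
    f=lambda p: np.concatenate([proj(s,q)-u for q,u in zip(w(p),px)])
    r=least_squares(f,x0); return r.x,np.round(f(r.x),1).reshape(-1,2)
KEEP=[(-66,6,46),(-66,-20,46),(54,-20,46),(54,30,46)]
KEEP=[tuple(np.array(k)/1000) for k in KEEP]
TRAY=[tuple(np.array(k)/1000) for k in [(73,49,26),(73,-49,26),(-73,-49,26),(-73,49,26)]]
E
python3 - <<'E'
from h import *
s=load('top0')
print('blue',*fit(s,KEEP,[(254.7,216.3),(255,222.5),(285.2,220.5),(284.7,209.7)],[.45,.2,-1.5]))
print('tray',*fit(s,TRAY,[(400.3,204.2),(424.7,210.3),(417.5,244.7),(393.3,238.7)],[.4,-.2,0]))
g=[(600,250),(640,250),(675,92),(603,76)]
g=[((u-440)/6+385,v/6+195) for u,v in g]
print('green',*fit(s,[(a,b,z+.005) for a,b,z in KEEP],g,[.4,-.2,0]))
# rollers: pointers as pairs, y=+-d about rollers
q=[(100,497),(138,507),(175,513),(214,523),(251,529),(292,538)]
for u,v in q: print(np.round(at(s,u/5+285,(v-335)/5+160,.062),4))
pts=[(-.062,y+e,.062) for y in(.064,0,-.064) for e in(.016,-.016)]
print('roll',*fit(s,pts,[(u/5+285,(v-335)/5+160) for u,v in q],[.6,0,0]))
w=robot.snapshot('wrist');cv2.imwrite('pics/w0.png',w['image'][:,:,::-1]);o=robot.get_obs()
from scipy.spatial.transform import Rotation as R
r=R.from_euler('xyz',o['ee_rot']).as_matrix();print(r.round(3));P=w['pose']
print('cam in tool',r.T@(P[:3,3]-o['tool_pos']),(r.T@P[:3,:3]).round(3),w['camera_matrix'])
E
```

```text
blue [ 0.44551732  0.31272037 -1.38369218] [[ 0.2  0.2]
 [-0.1 -0.1]
 [-0.2  0.2]
 [ 0.  -0.3]]
tray [ 0.49172332 -0.23835281 -0.15315688] [[ 0.   1.3]
 [-0.7  1.1]
 [ 0.5 -0.9]
 [ 0.1 -1.3]]
green [ 0.49700732 -0.26370082 -0.17673178] [[ 0.2 -1.1]
 [ 0.1  0.8]
 [-0.   0.5]
 [-0.3 -0.2]]
[0.564  0.1932 0.062 ]
[0.5587 0.1611 0.062 ]
[0.557  0.1305 0.062 ]
[0.5519 0.0979 0.062 ]
[0.5502 0.0675 0.062 ]
[0.5463 0.0338 0.062 ]
roll [ 0.61633944  0.10738001 -0.10719045] [[-0.1  0.1]
 [-0.1 -0.3]
 [ 0.1  0.2]
 [-0.  -0.2]
 [ 0.3  0.2]
 [-0.2  0. ]]
[[-0.001  0.373  0.928]
 [-0.002  0.928 -0.373]
 [-1.    -0.002 -0.   ]]
cam in tool [-0.21527136 -0.00049398 -0.06832825] [[-0.001  0.238 -0.971]
 [ 1.    -0.    -0.001]
 [-0.    -0.971 -0.238]] [[342.81150171   0.         313.6941793 ]
 [  0.         342.81150171 195.72550919]
 [  0.           0.           1.        ]]
```

Both fits look consistent. Blue is at (0.446, 0.313), yaw -79°, the tray is at about (0.492, -0.238), yaw -9°, and the rollers are at about (0.616, 0.107), yaw -6°. I'll move above the blue keeper and refine with the wrist camera.

Request:
carry_out:
  targets:
    - [0, -0.9, -1.16, 3.7, 0]
    - [0, -0.9, -1.16, 3.7, 0]
    - [0, -0.9, -1.16, 3.7, 0]
    - [0, -0.9, -1.16, 3.7, 0]
    - [0, -0.9, -1.16, 3.7, 0]
    - [0, -0.9, -1.16, 3.7, 0]
    - [0, -0.9, -1.16, 3.7, 0]
    - [0, -0.9, -1.16, 3.7, 0]
    - [0, 0, 0, 0, -8.15]
    - [0, 0, 0, 0, -8.15]
    - [0, 0, 0, 0, -8.15]
    - [0, 0, 0, 0, -8.15]
    - [0, 0, 0, 0, 0]
    - [0, 0, 0, 0, 0]

```text
time: 1.55
tool_pos: [0.4449, 0.314, 0.2393]
ee_rot: [-2.973, 1.57, -2.789]
wrist_force: [-0.2, -0.6, -0.5]
width: 0.094
```

```bash
python3 - <<'E'
from h import *
s=snap('wrist','w1');print(robot.get_obs())
t=snap('top','top1')
print([proj(s,(.4455,.3127,.08)).round(), proj(s,(.62,.1,.06)).round()])
E
```

```text
{'time': 1.6, 'joint_positions': array([ 5.10366316e-01,  7.28436555e-02,  1.24528133e+00,  6.54469389e-05,
        1.82391542e+00, -1.24514239e+00]), 'qvel': array([ 0.00069602,  0.0011077 , -0.00350218, -0.00071962, -0.001862  ,
       -0.0105276 ]), 'joint_torque': array([-3.19426646e-02, -3.33761108e+01, -3.02590334e+01,  6.67211629e-03,
        7.72602553e-02,  6.05529334e-03]), 'tool_pos': array([0.44492795, 0.31398274, 0.23931743]), 'ee_rot': array([-2.95653273,  1.57034412, -2.77180398]), 'wrist_force': array([ 0.56081563, -0.46607414,  0.20515673]), 'wrist_torque': array([ 0.00996685, -0.03829432,  0.00075061]), 'width': 0.09388226421890819}
[array([313., 175.]), array([121., 276.])]
```

View pics/w1.png

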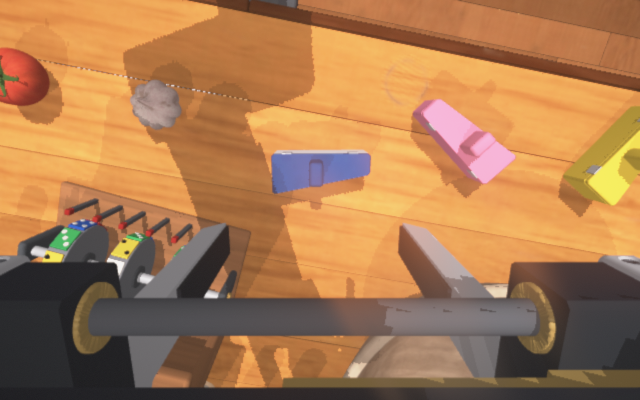

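The wrist view shows the blue keeper with its thick end on the left, x≈273, and its thin end at x≈370. The grip top is at (316,173). Pink is at (465,140) and yellow at (605,155). I'll fit with these.

```bash
python3 - <<'E'
from h import *
s=load('w1');im=s['image'].astype(int)
m=((im[...,2]>im[...,0]+35)&(im[...,2]>im[...,1]+25)).astype(np.uint8); m[:130]=0;m[220:]=0;m[:,:250]=0;m[:,400:]=0
c=max(cv2.findContours(m,cv2.RETR_EXTERNAL,cv2.CHAIN_APPROX_NONE)[0],key=cv2.contourArea)
q=cv2.approxPolyDP(c,4,True)[:,0];print(q.tolist())
px=[(370,175),(370,152.5),(273,153.5),(275,192)]
print(*fit(s,KEEP,px,[.445,.31,-1.38]))
print(*fit(s,KEEP+[(0,0,.08)],px+[(316.5,173)],[.445,.31,-1.38]))
from scipy.spatial.transform import Rotation as R
r=R.from_euler('xyz',robot.get_obs()['ee_rot']).as_matrix();print(r.round(3))
E
```

```text
[[272, 156], [277, 192], [308, 186], [312, 158], [323, 161], [324, 182], [368, 172], [366, 154]]
[ 0.4433432   0.31736931 -1.38626513] [[ 1.4 -0.7]
 [ 2.3  0.2]
 [-1.5 -0.8]
 [-2.3  1.6]]
[ 0.44302702  0.3171439  -1.38682835] [[ 1.3 -1. ]
 [ 2.2 -0. ]
 [-1.6 -1.1]
 [-2.4  1.3]
 [ 0.5  1.1]]
[[-0.    -0.184  0.983]
 [-0.     0.983  0.184]
 [-1.    -0.    -0.   ]]
```

Request:
carry_out:
  targets:
    - [0, 3, 0.33, -0.15, 0]
    - [0, 3, 0, 0, 0]
    - [0, 3, 0, 0, 0]
    - [0, 3, 0, 0, 0]
    - [0, 3, 0, 0, 0]
    - [0, 2.5, 0, 0, 0]
    - [0, 1.4, 0, 0, 0]
    - [0, 0, 0, 0, 0]
    - [1, 0, 0, 0, 0]
    - [1, 0, 0, 0, 0]
    - [1, 0, 0, 0, 0]
    - [1, 0, 0, 0, 0]
    - [1, 0, 0, 0, 0]
    - [1, 0, 0, 0, 0]
    - [1, 0, 0, 0, 0]
    - [1, 0, 0, 0, 0]

```text
time: 3.25
tool_pos: [0.4429, 0.3169, 0.0505]
ee_rot: [2.809, 1.571, 2.997]
wrist_force: [-0.3, 0.1, 0.5]
width: 0.0332
```

```bash
python3 - <<'E'
from h import *
s=snap('wrist','w2')
E
```

```text
(no output)
```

View pics/w2.png

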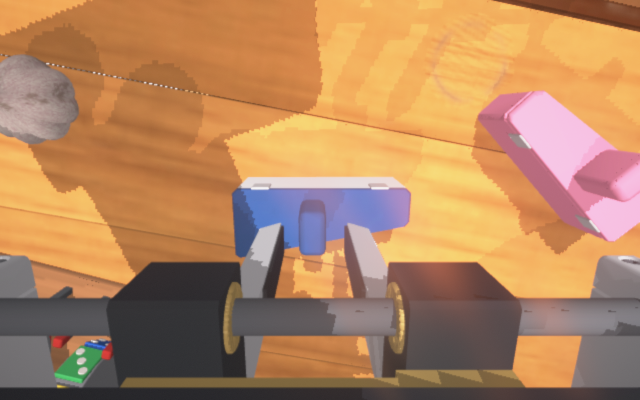

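The fingers straddle the grip, which is at x≈299–326, and they're still closing. I'll finish the close and lift a little.

Request:
carry_out:
  targets:
    - [1, 0, 0, 0, 0]
    - [1, 0, 0, 0, 0]
    - [1, 0, 0, 0, 0]
    - [1, 0, 0, 0, 0]
    - [1, 0, 0, 0, 0]
    - [1, 0, 0, 0, 0]
    - [1, 0, 0, 0, 0]
    - [1, -0.5, 0, 0, 0]
    - [1, -1, 0, 0, 0]
    - [1, -2, 0, 0, 0]
    - [1, -3, 0, 0, 0]
    - [1, -3, 0, 0, 0]
    - [1, -3, 0, 0, 0]
    - [1, -1.5, 0, 0, 0]
    - [1, 0, 0, 0, 0]

```text
time: 4.8
tool_pos: [0.4444, 0.3178, 0.1941]
ee_rot: [0.335, 1.564, 0.522]
wrist_force: [-0.6, -0.6, -0.5]
width: 0.0009
```

The width of 0.9 mm means the grasp missed. I need to see why.

```bash
python3 - <<'E'
from h import *
s=snap('wrist','w3');o=robot.get_obs();t=load('w2')
print(o['tool_pos'],o['ee_rot'],proj(s,o['tool_pos']),proj(t,(.4429,.3169,.0505)),proj(t,(.443,.317,.08)))
KP=KEEP+[(0,0,.08)]
print(t['pose'].round(3))
from scipy.spatial.transform import Rotation as R
px=[(409,222),(409,188),(234,188),(236,255),(312.5,201+12)]
print(*fit(t,KEEP,px[:4],[.445,.31,-1.38]))
a=s['image'][100:350,120:520,::-1]
cv2.imwrite('pics/c3.png',cv2.resize(a,(800,500)))
E
```

```text
[0.44346685 0.31727391 0.19166032] [0.35388704 1.56827898 0.541074  ] [313.62614088 216.20171914] [314.08786121 218.72605128] [314.3354645  234.52327234]
[[-0.187 -0.954 -0.234  0.376]
 [ 0.982 -0.181 -0.046  0.304]
 [ 0.001 -0.239  0.971  0.266]
 [ 0.     0.     0.     1.   ]]
[ 0.44233744  0.3157254  -1.38148352] [[ 1.4  1.9]
 [ 4.  -1.8]
 [-3.8 -1.4]
 [-1.5  2.3]]
```

View pics/c3.png

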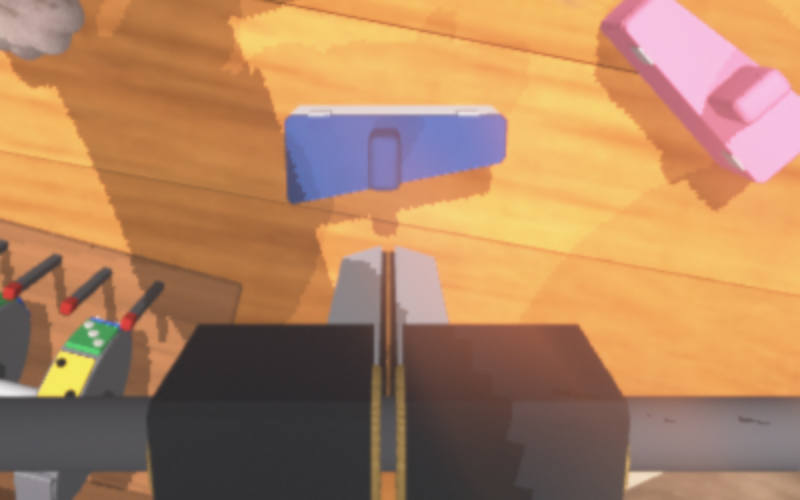

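```bash
python3 - <<'E'
from h import *
s=load('w3');t=load('w2')
from scipy.spatial.transform import Rotation as R
o=robot.get_obs();r=R.from_euler('xyz',o['ee_rot']).as_matrix();p=o['tool_pos']
for x in(0,-.02,-.04,-.078,-.097):
    print(x,[proj(s,p+r@[x,0,z]).round(0).tolist() for z in(-.008,0,.008)])
px=[(373,180),(372.5,156.5),(263.5,156),(265.5,201)]
print('w3',*fit(s,KEEP,px,[.445,.31,-1.38]))
print('grip w3',at(s,312,179,.08),'w1',at(load('w1'),316.5,173,.08),'w2',at(t,312.5,228,.08))
print(r.T@(s['pose'][:3,3]-p),(r.T@s['pose'][:3,:3]).round(3))
a=t['image'][170:300,200:420,::-1]
cv2.imwrite('pics/c4.png',cv2.resize(a,(800,473),interpolation=cv2.INTER_CUBIC))
E
```

```text
0 [[314.0, 205.0], [314.0, 216.0], [314.0, 228.0]]
-0.02 [[314.0, 213.0], [314.0, 226.0], [314.0, 238.0]]
-0.04 [[314.0, 224.0], [314.0, 238.0], [314.0, 252.0]]
-0.078 [[314.0, 252.0], [314.0, 269.0], [314.0, 285.0]]
-0.097 [[314.0, 272.0], [314.0, 291.0], [314.0, 309.0]]
w3 [ 0.44290863  0.31675244 -1.38290385] [[ 0.9  0. ]
 [ 2.5 -0.5]
 [-1.6  0.1]
 [-1.9  0.6]]
grip w3 [0.44104595 0.31553224 0.08      ] w1 [0.44195746 0.31638355 0.08      ] w2 [0.43931304 0.31522979 0.08      ]
[-0.21763565 -0.00048368 -0.068444  ] [[-0.002  0.243 -0.97 ]
 [ 1.     0.    -0.002]
 [-0.    -0.97  -0.243]]
```

View pics/c4.png

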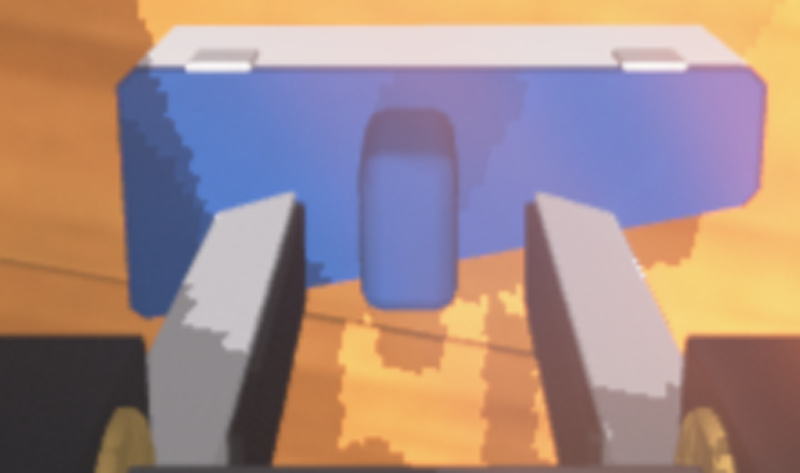

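The closed fingers never touched the grip, and their image scale suggests the tips sit higher than the reported TCP. I'll check that against the first scene picture.

```bash
python3 - <<'E'
from h import *
from scipy.spatial.transform import Rotation as R
s=load('scene0'); p=np.array([.2047,.5099,.1665]); r=np.array([[-.001,.373,.928],[-.002,.928,-.373],[-1,-.002,0]])
im=s['image'][:,:,::-1].copy()
im=cv2.resize(im[200:290,260:380],(800,600),interpolation=cv2.INTER_CUBIC)
for x in(0,-.02,-.04,-.06):
  for y in(-.053,.053):
    q=proj(s,p+r@[x,y,0]); print(x,y,q.round(1)); cv2.circle(im,tuple(((q-[260,200])*6.667).astype(int).tolist()),4,(0,0,255),-1)
cv2.imwrite('pics/c5.png',im)
E
```

```text
0 -0.053 [338.4 264.5]
0 0.053 [312.6 273.3]
-0.02 -0.053 [338.6 260.3]
-0.02 0.053 [312.6 269. ]
-0.04 -0.053 [338.7 256. ]
-0.04 0.053 [312.5 264.7]
-0.06 -0.053 [338.9 251.7]
-0.06 0.053 [312.5 260.3]
```

View pics/c5.png

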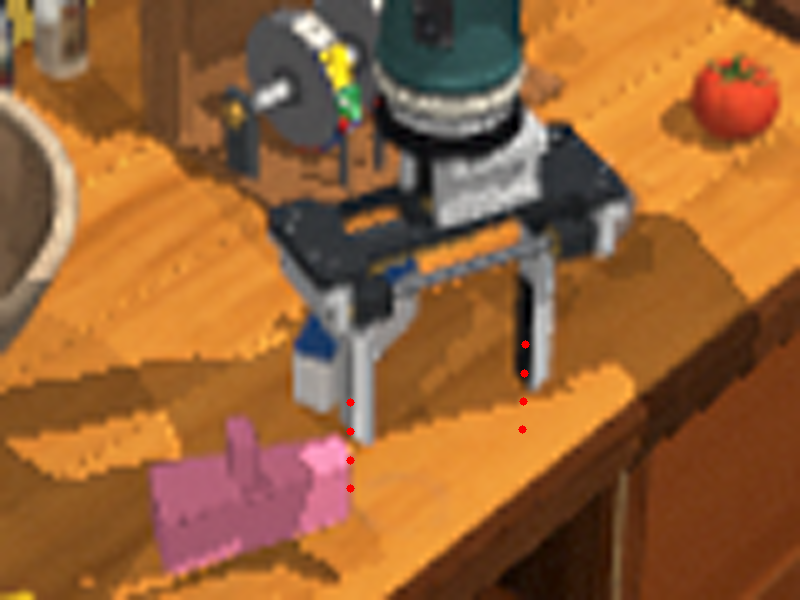

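The fingertips in the scene picture, at crop (355,438) and (535,388), lie about 34 mm behind the reported TCP. So I have to go that much lower. I'll descend open and check the force.

Request:
carry_out:
  targets:
    - [0, 0, 0, -0.2, 0]
    - [0, 0, 0, 0, 0]
    - [0, 0, 0, 0, 0]
    - [0, 0, 0, 0, 0]
    - [0, 0, 0, 0, 0]
    - [0, 2, 0, 0, 0]
    - [0, 3, 0, 0, 0]
    - [0, 3, 0, 0, 0]
    - [0, 3, 0, 0, 0]
    - [0, 2, 0, 0, 0]
    - [0, 1.5, 0, 0, 0]
    - [0, 1, 0, 0, 0]
    - [0, 0.5, 0, 0, 0]
    - [0, 0, 0, 0, 0]
    - [0, 0, 0, 0, 0]

```text
time: 6.35
tool_pos: [0.4417, 0.317, 0.0317]
ee_rot: [0.364, 1.569, 0.551]
wrist_force: [0.3, 0.4, 0.6]
width: 0.0939
```

Request:
carry_out:
  targets:
    - [0.3, 0.5, 0, 0, 0]
    - [0.6, 0.4, 0, 0, 0]
    - [0.6, 0, 0, 0, 0]
    - [0.6, 0, 0, 0, 0]

```text
time: 6.75
tool_pos: [0.4409, 0.3165, 0.0215]
ee_rot: [-2.971, 1.571, -2.784]
wrist_force: [0.2, 0.5, 0.2]
width: 0.0656
```

Request:
carry_out:
  targets:
    - [1, 0.2, 0, 0, 0]
    - [1, 0, 0, 0, 0]
    - [1, 0, 0, 0, 0]
    - [1, 0, 0, 0, 0]
    - [1, 0, 0, 0, 0]
    - [1, 0, 0, 0, 0]
    - [1, 0, 0, 0, 0]
    - [1, 0, 0, 0, 0]
    - [1, 0, 0, 0, 0]
    - [1, 0, 0, 0, 0]
    - [1, 0, 0, 0, 0]
    - [1, 0, 0, 0, 0]

```text
time: 7.95
tool_pos: [0.4411, 0.3165, 0.0197]
ee_rot: [-1.033, 1.571, -0.846]
wrist_force: [-0.4, -1.1, 0.5]
width: 0.0158
```

The width is 15.8 mm, so the 16 mm grip is held. I'll lift high and carry it past the tray, then turn it so the wrist camera can look back at the tray.

Request:
carry_out:
  targets:
    - [1, -1, 0, 0, 0]
    - [1, -2, 0, 0, 0]
    - [1, -3, 0, 0, 0]
    - [1, -3.5, 0, 0, 0]
    - [1, -3.5, 0, 0, 0]
    - [1, -3.5, 0, 0, 0]
    - [1, -2.5, 0, 0, 0]
    - [1, -1, 0, 0, 0]
    - [1, 0, 0, 0, 0]

```text
time: 8.85
tool_pos: [0.4415, 0.3172, 0.2212]
ee_rot: [0.446, 1.568, 0.633]
wrist_force: [0.5, 0.2, -2.2]
width: 0.0155
```

Request:
carry_out:
  targets:
    - [1, 0, -1.5, -0.2, 0]
    - [1, 0, -3, -0.4, 0]
    - [1, 0, -3.5, -0.43, 0]
    - [1, 0, -3.5, -0.43, 0]
    - [1, 0, -3.5, -0.43, 0]
    - [1, 0, -3.5, -0.43, 0]
    - [1, 0, -3.5, -0.43, 0]
    - [1, 0, -3.5, -0.43, 0]
    - [1, 0, -3.5, -0.43, 0]
    - [1, 0, -3.5, -0.43, 0]
    - [1, 0, -3.5, -0.43, 0]
    - [1, 0, -3.5, -0.43, 0]
    - [1, 0, -3.5, -0.43, 0]
    - [1, 0, -3.5, -0.43, 0]
    - [1, 0, -3.5, -0.43, 0]
    - [1, 0, -3.5, -0.43, 0]
    - [1, 0, -3.5, -0.43, 0]
    - [1, 0, -3.5, -0.43, 0]
    - [1, 0, -3.5, -0.43, 0]
    - [1, 0, -1.25, -0.4, 0]

```text
time: 10.85
tool_pos: [0.4785, -0.3427, 0.2158]
ee_rot: [2.443, 1.565, 2.626]
wrist_force: [-0.2, -0.3, -2.0]
width: 0.0157
```

Request:
carry_out:
  targets:
    - [1, 0, 0, 0, 5]
    - [1, 0, 0, 0, 8]
    - [1, 0, 0, 0, 8]
    - [1, 0, 0, 0, 8]
    - [1, 0, 0, 0, 8]
    - [1, 0, 0, 0, 8]
    - [1, 0, 0, 0, 8]
    - [1, 0, 0, 0, 8]
    - [1, 0, 0, 0, 8]
    - [1, 0, 0, 0, 8]
    - [1, 0, 0, 0, 8]
    - [1, 0, 0, 0, 8]
    - [1, 0, 0, 0, 8]
    - [1, 0, 0, 0, 6]
    - [1, 0, 0, 0, 2.5]
    - [1, 0, 0, 0, 0]
    - [1, 0, 0, 0, 0]

```text
time: 12.55
tool_pos: [0.48, -0.3394, 0.2184]
ee_rot: [-2.201, 1.568, 2.36]
wrist_force: [1.3, -0.4, -2.0]
width: 0.0158
```

```bash
python3 - <<'E'
from h import *
from scipy.spatial.transform import Rotation as R
s=snap('wrist','w5');o=robot.get_obs();print(o['time'],o['tool_pos'],o['width'],o['wrist_force'],R.from_euler('xyz',o['ee_rot']).as_matrix().round(3))
print(proj(s,(.4917,-.2384,.026)))
E
```

```text
12.6 [ 0.48014289 -0.33950389  0.2187035 ] 0.015872691489564224 [-0.06736397 -0.778178   -1.58117026] [[-0.001  0.988 -0.152]
 [ 0.001 -0.152 -0.988]
 [-1.    -0.001 -0.001]]
[310.35390452  82.17866534]
```

View pics/w5.png

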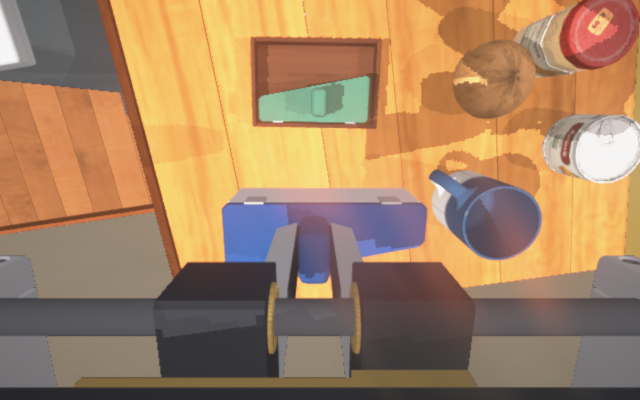

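The keeper is held level and oriented as needed, with its thick end left (world -x) and its straight side up (world +y). The tray's outer rim is at about (251,37), (381,39), (376,129) and (253,127), and the green grip is at (319,100). I'll refine those corners with code.

```bash
python3 - <<'E'
from h import *
s=load('w5');im=s['image']
hsv=cv2.cvtColor(np.ascontiguousarray(im),cv2.COLOR_RGB2HSV)
g=((hsv[...,0]>60)&(hsv[...,0]<95)&(hsv[...,1]>60)).astype(np.uint8); g[:30]=0;g[140:]=0;g[:,:240]=0;g[:,395:]=0
c=max(cv2.findContours(g,cv2.RETR_EXTERNAL,cv2.CHAIN_APPROX_NONE)[0],key=cv2.contourArea);print('green',cv2.approxPolyDP(c,3,True)[:,0].tolist())
for v in(60,80,105): print('row',v,[(u,tuple(im[v,u])) for u in list(range(246,262,1))][::1] if v==0 else [int(im[v,u,0]) for u in range(244,264)],[int(im[v,u,0]) for u in range(366,390)])
for u in(275,315,355): print('col',u,[int(im[v,u,0]) for v in range(30,50)],[int(im[v,u,0]) for v in range(114,138)])
E
```

```text
green [[342, 111], [323, 117], [310, 113], [311, 101], [313, 113], [324, 111], [325, 91], [314, 88], [330, 84], [276, 95], [284, 101], [286, 93], [305, 110], [305, 115], [300, 115], [306, 120], [336, 121]]
row 60 [246, 247, 246, 246, 246, 245, 236, 195, 175, 173, 153, 129, 122, 125, 138, 141, 142, 141, 142, 141] [159, 159, 158, 158, 159, 159, 157, 140, 122, 121, 145, 161, 164, 161, 165, 200, 213, 215, 216, 215, 213, 212, 218, 243]
row 80 [247, 247, 247, 247, 247, 246, 246, 225, 186, 175, 167, 137, 125, 124, 137, 142, 142, 142, 141, 140] [140, 137, 132, 120, 118, 119, 108, 101, 101, 111, 122, 126, 131, 168, 202, 211, 211, 213, 214, 216, 216, 222, 245, 246]
row 105 [247, 247, 247, 247, 247, 247, 246, 240, 197, 171, 167, 154, 133, 128, 137, 150, 156, 158, 157, 157] [148, 142, 126, 124, 122, 116, 113, 114, 123, 131, 135, 157, 207, 217, 215, 212, 210, 212, 213, 218, 226, 245, 246, 247]
col 275 [247, 247, 247, 247, 247, 247, 243, 198, 166, 164, 156, 134, 119, 117, 127, 155, 164, 165, 166, 171] [160, 161, 161, 161, 162, 163, 184, 240, 206, 173, 179, 183, 214, 246, 247, 247, 247, 247, 247, 247, 247, 247, 247, 247]
col 315 [246, 246, 246, 246, 246, 246, 245, 215, 168, 162, 163, 157, 131, 120, 120, 136, 159, 165, 167, 167] [134, 129, 131, 143, 148, 149, 148, 140, 129, 132, 155, 164, 170, 217, 247, 247, 247, 247, 247, 247, 247, 247, 247, 247]
col 355 [246, 246, 246, 246, 246, 246, 246, 246, 214, 162, 155, 154, 146, 122, 113, 114, 139, 158, 164, 166] [154, 155, 156, 156, 156, 156, 157, 158, 165, 166, 157, 165, 167, 174, 232, 246, 247, 247, 247, 247, 247, 247, 247, 247]
```

```bash
python3 - <<'E'
from h import *
s=load('w5')
px=[(382,38.6),(376,128.6),(252.5,125.5),(250.5,36.4)]
for h in(.026,.031):
    print(*fit(s,[(a,b,h) for a,b,_ in TRAY],px,[.49,-.24,-.15]))
print('green',*fit(s,[(a,b,z+.005) for a,b,z in KEEP],[(258,95),(258,122),(371,122),(371.5,75)],[.49,-.26,-.15]))
for z in (.085,): print('ggrip',at(s,319,98,z))
# held keeper: expected grip etc
k=[(424,243.5),(423,203.5),(224,204),(225,262)]
f=lambda p:0
from scipy.spatial.transform import Rotation as R
zz=.2
for zz in(.195,.2,.205): print('held',zz,*fit(s,[(a,b,z+zz) for a,b,z in KEEP],k,[.48,-.34,3]))
E
```

```text
[ 0.49696444 -0.24084246 -0.1720399 ] [[ 0.5 -0.1]
 [ 0.8  0.4]
 [-0.7  0.9]
 [-0.6 -0.8]]
[ 0.49687316 -0.24133736 -0.17203402] [[ 1.3 -0.6]
 [ 1.5  1. ]
 [-1.4  1.5]
 [-1.4 -1.3]]
green [ 0.49867084 -0.2630462  -0.16598039] [[ 0.7  1.2]
 [ 1.2 -1.1]
 [-1.9  0.5]
 [ 0.  -0.7]]
ggrip [ 0.49768005 -0.25919666  0.085     ]
held 0.195 [ 0.48010472 -0.33960501  2.95000808] [[-1.   0.9]
 [ 5.1 -1. ]
 [-2.6 -9.6]
 [-1.7 11.7]]
held 0.2 [ 0.48017705 -0.33803637  2.95018577] [[  1.5   1.6]
 [  7.9  -1.5]
 [ -5.4 -10.3]
 [ -4.2  13.1]]
held 0.205 [ 0.48024735 -0.33647627  2.95038254] [[  4.2   2.3]
 [ 10.8  -1.9]
 [ -8.3 -10.9]
 [ -7.   14.6]]
```

```bash
python3 - <<'E'
from h import *
s=load('w5')
p=at(s,323.5,203.7,.245); tp=np.array([.48014,-.3395]); y=np.array([.988,-.152]); z=np.array([-.152,-.988])
d=p[:2]-tp; print('straight mid rel TCP in tool y,z',d@y*1e3,d@z*1e3,'expected 6,-20')
a=at(s,224,204,.245);b=at(s,423,203.5,.245);print('len',np.linalg.norm(a-b),np.degrees(np.arctan2(*(b-a)[1::-1])))
T=np.array([.4947,-.2193])-tp; print('move tool y,z mm',T@y*1e3,T@z*1e3)
E
```

```text
straight mid rel TCP in tool y,z 5.769570407829588 -17.535454753518543 expected 6,-20
len 0.11345422947088038 -8.52049936150541
move tool y,z mm -3.885120000000042 -120.97072000000001
```

The tray fit and the green keeper agree to within 1 mm: the slot is at (0.4947, -0.2193) and the yaw is -9.9°. I'll move over the slot and down to just above the rim.

Request:
carry_out:
  targets:
    - [1, 0, -0.39, -1.5, 1.1]
    - [1, 0, 0, -3, 0]
    - [1, 0, 0, -3, 0]
    - [1, 0, 0, -3, 0]
    - [1, 0, 0, -1.6, 0]
    - [1, 0, 0, 0, 0]
    - [1, 1, 0, 0, 0]
    - [1, 2, 0, 0, 0]
    - [1, 3, 0, 0, 0]
    - [1, 3, 0, 0, 0]
    - [1, 3, 0, 0, 0]
    - [1, 2, 0, 0, 0]
    - [1, 1, 0, 0, 0]
    - [1, 0.5, 0, 0, 0]
    - [1, 0, 0, 0, 0]
    - [1, 0, 0, 0, 0]

```text
time: 14.2
tool_pos: [0.4982, -0.2209, 0.0659]
ee_rot: [1.215, 1.568, -0.528]
wrist_force: [-0.4, -0.3, -0.9]
width: 0.0155
```

```bash
python3 - <<'E'
from h import *
from scipy.spatial.transform import Rotation as R
o=robot.get_obs();r=R.from_euler('xyz',o['ee_rot']).as_matrix();print(o['time'],o['tool_pos'],o['width'],r.round(4).tolist())
d=np.array([.4947,-.2193,.0247])-o['tool_pos'];print('shift tool mm',(r.T@d*1e3).round(1),'yaw',np.degrees(np.arctan2(r[1,1],r[0,1])))
E
```

```text
14.2 [ 0.49820629 -0.22092148  0.06587728] 0.01552989503913013 [[0.0021, 0.9851, -0.1718], [-0.0013, -0.1718, -0.9851], [-1.0, 0.0023, 0.0009]]
shift tool mm [41.2 -3.8 -1. ] yaw -9.893320844466508
```

Request:
carry_out:
  targets:
    - [1, 0, -0.2, -0.1, 0]
    - [1, 0, -0.15, 0, 0]
    - [1, 0.5, 0, 0, 0]
    - [1, 0, 0, 0, 0]
    - [1, 0, 0, 0, 0]
    - [1, 0, 0, 0, 0]

```text
time: 14.8
tool_pos: [0.4941, -0.2185, 0.0595]
ee_rot: [-2.921, 1.571, 1.619]
wrist_force: [-1.0, -0.6, -2.4]
width: 0.0157
```

Request:
carry_out:
  targets:
    - [1, 0.5, 0, 0.12, 0]
    - [1, 0.7, 0, 0, 0]
    - [1, 0.7, 0, 0, 0]
    - [1, 0.6, 0, 0, 0]
    - [1, 0.4, 0, 0, 0]
    - [1, 0.3, 0, 0, 0]
    - [1, 0, 0, 0, 0]
    - [1, 0, 0, 0, 0]

```text
time: 15.6
tool_pos: [0.494, -0.2198, 0.0277]
ee_rot: [1.534, 1.57, -0.21]
wrist_force: [0.1, -0.0, -1.8]
width: 0.0157
```

Request:
carry_out:
  targets:
    - [1, 0.2, 0, 0, 0]
    - [1, 0.1, 0, 0, 0]
    - [1, 0, 0, 0, 0]

```text
time: 15.9
tool_pos: [0.494, -0.2198, 0.0247]
ee_rot: [1.535, 1.571, -0.208]
wrist_force: [0.3, 0.4, -1.5]
width: 0.0158
```

Request:
carry_out:
  targets:
    - [1, 0.1, 0, 0, 0]
    - [1, 0, 0, 0, 0]
    - [0.6, 0, 0, 0, 0]
    - [0.6, 0, 0, 0, 0]
    - [0.6, 0, 0, 0, 0]
    - [0.6, 0, 0, 0, 0]
    - [0.6, 0, 0, 0, 0]
    - [0.6, -1, 0, 0, 0]
    - [0.6, -3, 0, 0, 0]
    - [0.6, -4, 0, 0, 0]
    - [0.6, -4, 0, 0, 0]
    - [0.6, -4, 0, 0, 0]
    - [0.6, -4, 0, 0, 0]
    - [0.6, 0, 0, 0, 0]

```text
time: 17.3
tool_pos: [0.4967, -0.2213, 0.2322]
ee_rot: [1.23, 1.556, -0.514]
wrist_force: [0.1, 0.1, 0.6]
width: 0.0374
```

Released cleanly. Now I'll move to a spot where the wrist camera sees the roller fronts obliquely.

Request:
carry_out:
  targets:
    - [0.6, 0, -1, -1.5, 0]
    - [0.6, 0, -1.5, -2.5, 0]
    - [0.6, 0, -1.75, -2.8, 0]
    - [0.6, 0, -1.75, -2.8, 0]
    - [0.6, 0, -1.75, -2.8, 0]
    - [0.6, 0, -1.75, -2.8, 0]
    - [0.6, 0, -1.75, -2.8, 0]
    - [0.6, 0, -1.75, -2.8, 0]
    - [0.6, 0, -1.75, -2.8, 0]
    - [0.6, 0, -1.75, -2.8, 0]
    - [0.6, 0, -1.75, -2.8, 0]
    - [0.6, 0, -1, -2.5, 0]
    - [0.6, 3, 0, 0, 0]
    - [0.6, 4, 0, 0, 0]
    - [0.6, 4, 0, 0, 0]
    - [0.6, 2, 0, 0, 0]
    - [0.6, 0, 0, 0, 0]
    - [0.6, 0, 0, 0, 0]

```text
time: 19.1
tool_pos: [0.3587, 0.1256, 0.094]
ee_rot: [2.283, 1.571, 0.539]
wrist_force: [-0.1, -0.5, 0.7]
width: 0.0377
```

```bash
python3 - <<'E'
from h import *
s=snap('wrist','w6');t=snap('top','top6');o=robot.get_obs();print(o['time'],o['tool_pos'],o['ee_rot'])
for y in(.064,0,-.064):
    c,n=np.cos(-.107),np.sin(-.107);print(proj(s,(.6163+c*-.05-n*y,.1074+n*-.05+c*y,.062)).round())
A=np.zeros((600,800,3),np.uint8)
a=s['image'][0:260,380:640,::-1];A[:,:600]=cv2.resize(a,(600,600),interpolation=cv2.INTER_CUBIC)
A[:240,600:]=cv2.resize(t['image'][195:255,385:435,::-1],(200,240),interpolation=cv2.INTER_CUBIC)
cv2.imwrite('pics/c6.png',A)
E
```

```text
19.2 [0.35994643 0.12584033 0.09550428] [1.95481617 1.56724451 0.21156076]
[607.  84.]
[595. 176.]
[585. 257.]
```

View pics/c6.png

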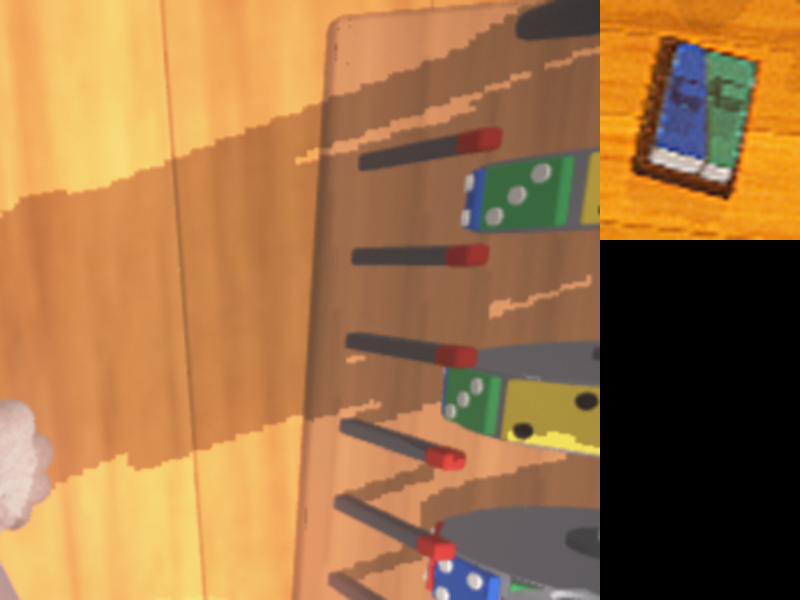

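The right part of the picture shows both keepers flat in the tray, head to tail. The pointers are posts with red tips at crop (478,140), (468,255), (455,357), (440,458) and (437,548). The left roller shows 3, centre dot at (516,195), a bit above front. The middle one shows 3, centre dot at (463,398), about at the front. The right one shows 4. Next I'll compute the angles.

```bash
python3 - <<'E'
from h import *
s=load('w6'); px=lambda u,v:(380+u/2.308,v/2.308)
tips=[(478,140),(468,255),(455,357),(440,458),(437,548)]
for t in tips: print(at(s,*px(*t),.062).round(4))
pts=[(-.062,y+e,.062) for y in(.064,0,-.064) for e in(.016,-.016)][:5]
p,res=fit(s,pts,[px(*t) for t in tips],[.61,.107,-.107]);print('rollers',p,res.tolist())
c,n=np.cos(p[2]),np.sin(p[2]);Rz=np.array([[c,-n,0],[n,c,0],[0,0,1]])
def phi(u,v,r):
    o,d=ray(s,*px(u,v)); o=Rz.T@(o-[p[0],p[1],0])-[0,0,.062]; d=Rz.T@d
    A=d[0]**2+d[2]**2;B=o[0]*d[0]+o[2]*d[2];C=o[0]**2+o[2]**2-r*r;D=B*B-A*C
    if D<0: return None
    q=o+d*(-B-np.sqrt(D))/A; return round(np.arctan2(q[2],-q[0]),3),(q*1e3).round(1)[1]
for nm,u,v in[('L3',516,195),('L 4/3 edge',482,197),('L 3/2 edge',577,190),('M3',463,398),('M 3/2 edge',502,405),('M2 dots mid',555,416),('M 4/3',443,400),('R4a',445,567),('R4b',475,580),('R4c',442,593),('R 4/3',500,588),('R 5/4',432,575)]:
    print(nm,phi(u,v,.0495))
im=s['image']
o=robot.get_obs()
print('extra', [proj(s,Rz@[x,-.064,0]+[p[0],p[1],.062]) for x in(-.05,)])
E
```

```text
[0.5594 0.1945 0.062 ]
[0.5568 0.1616 0.062 ]
[0.5532 0.1308 0.062 ]
[0.5487 0.0985 0.062 ]
[0.5478 0.0674 0.062 ]
rollers [ 0.61330544  0.10852336 -0.09816184] [[0.1, 0.4], [-0.8, -1.0], [-0.0, 0.4], [1.9, -0.5], [-1.2, 0.8]]
L3 (np.float64(0.012), np.float64(63.8))
L 4/3 edge (np.float64(-0.325), np.float64(64.2))
L 3/2 edge (np.float64(0.358), np.float64(63.6))
M3 (np.float64(-0.276), np.float64(-0.2))
M 3/2 edge (np.float64(0.093), np.float64(0.9))
M2 dots mid (np.float64(0.402), np.float64(0.0))
M 4/3 None
R4a (np.float64(-0.264), np.float64(-60.3))
R4b (np.float64(0.053), np.float64(-58.6))
R4c (np.float64(-0.265), np.float64(-70.2))
R 4/3 (np.float64(0.23), np.float64(-57.7))
R 5/4 (np.float64(-0.549), np.float64(-69.1))
extra [array([581.65790358, 256.54665641])]
```

Angles now, in rad: left about 1.27, middle about 1.03, right about 1.79. They need about -0.64, +0.85 and -0.53. No tilt can be commanded. So I'll use one vertical finger, with the jaws at about 20 mm, between the posts, and drag each roller's front up or down by friction. The body and the wrist clear the shelf by an estimated 4 mm or more.

Request:
carry_out:
  targets:
    - [0.787, 0, 0, 0, -8.56]
    - [0.787, 0, 0, 0, -8.56]
    - [0.787, 0, 0, 0, -8.56]
    - [0.787, 0, 0, 0, -8.56]
    - [0.787, 0, 0, 0, -8.56]
    - [0.787, 0, 0, 0, -8.56]
    - [0.787, 0, 0, 0, -8.56]
    - [0.787, 0, 0, 0, -8.56]
    - [0.787, 0, 0, 0, -8.56]
    - [0.787, 0, 0, 0, -8.56]
    - [0.787, 0, 0, 0, -8.56]
    - [0.787, 0, 0, 0, 0]
    - [0.787, 0, 0, 0, 0]

```text
time: 20.5
tool_pos: [0.3595, 0.1258, 0.0949]
ee_rot: [0.327, 1.568, 0.224]
wrist_force: [-0.1, -0.5, 0.8]
width: 0.0201
```

```bash
cat >> h.py <<'E'
from scipy.spatial.transform import Rotation as R
def go(x,y,z):
    """shift (cm, tool axes) to roller-frame x,y (mm) and reported z (m)"""
    o=robot.get_obs();r=R.from_euler('xyz',o['ee_rot']).as_matrix();a=-.1;c,n=np.cos(a),np.sin(a)
    h=np.array([.614,.1083]);q=(o['tool_pos'][:2]-h);m=np.array([[c,-n],[n,c]])
    T=h+m@[x/1e3,y/1e3]
    print('t',round(o['time'],2),'now roller xy mm',(m.T@q*1e3).round(1),'z',o['tool_pos'][2].round(4),'F',(m.T@o['wrist_force'][:2]).round(1),o['wrist_force'][2].round(1),'w',round(o['width'],4),'tooly yaw',np.degrees(np.arctan2(r[1,1],r[0,1])).round(2))
    print('shift cm',(r.T@(np.array([*T,z])-o['tool_pos'])*100).round(2))
E
python3 -c "
from h import *
go(-80,47.75,.0955)"
```

```text
t 20.5 now roller xy mm [-254.9   -8. ] z 0.0949 F [-0.  -0.5] 0.8 w 0.0201 tooly yaw 84.1
shift cm [-0.02  5.63 17.48]
```

Request:
carry_out:
  targets:
    - [0.787, 0, 0.6, 1.5, 0]
    - [0.787, 0, 0.9, 3, 0]
    - [0.787, 0, 1, 3, 0]
    - [0.787, 0, 1, 3, 0]
    - [0.787, 0, 1, 3, 0]
    - [0.787, 0, 0.8, 2.5, 0]
    - [0.787, 0, 0.3, 1.5, 0]
    - [0.787, 0, 0, 0, 0]
    - [0.787, 1.5, 0, 0, 0]
    - [0.787, 2.5, 0, 0, 0]
    - [0.787, 2.3, 0, 0, 0]
    - [0.787, 1, 0, 0, 0]
    - [0.787, 0, 0, 0, 0]
    - [0.787, 0, 0, 0, 0]

```text
time: 21.9
tool_pos: [0.5384, 0.164, 0.0212]
ee_rot: [0.383, 1.57, 0.283]
wrist_force: [1.3, 0.1, -0.1]
width: 0.0199
```

```bash
python3 -c "
from h import *
go(-62,47.75,.021)"
```

```text
t 21.9 now roller xy mm [-80.8  47.8] z 0.0212 F [1.3 0.2] -0.1 w 0.0199 tooly yaw 84.28
shift cm [ 0.03 -0.01  1.88]
```

Request:
carry_out:
  targets:
    - [0.787, 0, 0, 0.6, 0]
    - [0.787, 0, 0, 0.6, 0]
    - [0.787, 0, 0, 0.5, 0]
    - [0.787, 0, 0, 0.2, 0]
    - [0.787, 0, 0, 0, 0]
    - [0.787, 0, 0, 0, 0]

```text
time: 22.5
tool_pos: [0.5572, 0.162, 0.0205]
ee_rot: [3.093, 1.57, 2.993]
wrist_force: [0.5, -0.2, -0.4]
width: 0.02
```

Request:
carry_out:
  targets:
    - [0.787, 0, 0, 0.2, 0]
    - [0.787, 0, 0, 0, 0]
    - [0.787, 0, 0, 0, 0]

```text
time: 22.8
tool_pos: [0.5592, 0.1618, 0.0206]
ee_rot: [2.608, 1.571, 2.508]
wrist_force: [0.5, -0.5, 0.2]
width: 0.0201
```

Request:
carry_out:
  targets:
    - [0.787, 0, 0, 0.15, 0]
    - [0.787, 0, 0, 0, 0]
    - [0.787, 0, 0, 0, 0]

```text
time: 23.1
tool_pos: [0.5604, 0.1617, 0.0205]
ee_rot: [3.034, 1.57, 2.934]
wrist_force: [-1.9, 0.3, 0.7]
width: 0.0199
```

Request:
carry_out:
  targets:
    - [0.787, 0, 0, 0.15, 0]
    - [0.787, 0, 0, 0, 0]
    - [0.787, 0, 0, 0, 0]

```text
time: 23.4
tool_pos: [0.5605, 0.1617, 0.02]
ee_rot: [-3.068, 1.567, 3.115]
wrist_force: [-4.5, 0.6, 0.9]
width: 0.0199
```

Request:
carry_out:
  targets:
    - [0.787, 0, 0, 0.2, 0]
    - [0.787, 0, 0, 0, 0]
    - [0.787, 0.3, 0, 0, 0]
    - [0.787, 0.4, 0, 0, 0]
    - [0.787, 0.4, 0, 0, 0]
    - [0.787, 0.4, 0, 0, 0]
    - [0.787, 0, 0, 0, 0]
    - [0.787, 0, 0, 0, 0]

```text
time: 24.2
tool_pos: [0.5601, 0.1617, 0.0034]
ee_rot: [-3.047, 1.562, 3.137]
wrist_force: [-7.0, 2.0, -0.9]
width: 0.0201
```

```bash
python3 - <<'E'
from h import *
s=snap('wrist','w7');go(-58,47.75,.0)
A=s['image'][200:400,0:640,::-1]
s2=snap('scene','sc7')
# which rows of side view show green/yellow at left roller in scene image
im=cv2.cvtColor(s2['image'],cv2.COLOR_RGB2HSV); a=-.1
B=cv2.resize(s2['image'][180:250,270:345,::-1],(640,597),interpolation=cv2.INTER_CUBIC)[:400]
cv2.imwrite('pics/c7.png',np.vstack([A,B]))
E
```

```text
t 24.25 now roller xy mm [-59.   47.7] z 0.0034 F [-8.   1.2] -1.1 w 0.0203 tooly yaw 84.33
shift cm [0.34 0.   0.1 ]
```

View pics/c7.png

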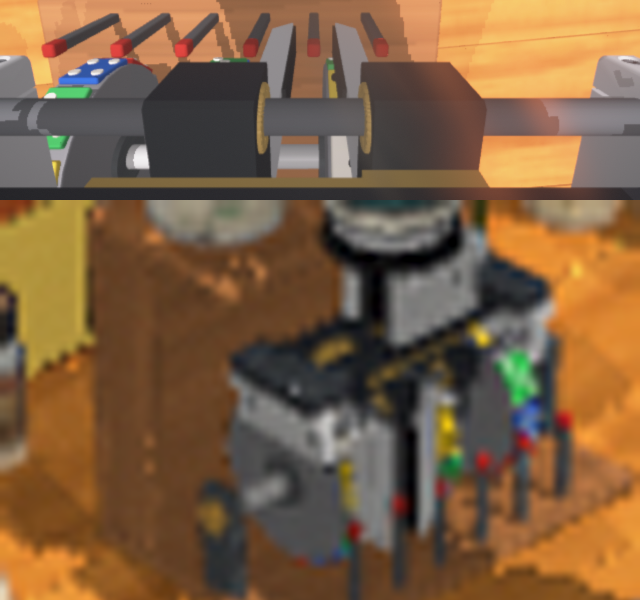

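Wrist view: the finger sits between the posts on the left roller. Scene crop: that roller's yellow face, at (345,490), has come down with green below it at (348,540), so the friction drag works. I'll continue it to -32 mm in total.

Request:
carry_out:
  targets:
    - [0.787, 0.3, 0, 0, 0]
    - [0.787, 0.4, 0, 0, 0]
    - [0.787, 0.4, 0, 0, 0]
    - [0.787, 0.3, 0, 0, 0]
    - [0.787, 0.16, 0, 0, 0]
    - [0.787, 0, 0, 0, 0]
    - [0.787, 0, 0, 0, 0]

```text
time: 25.0
tool_pos: [0.56, 0.1617, -0.012]
ee_rot: [-3.044, 1.562, 3.14]
wrist_force: [-7.8, 1.2, -0.8]
width: 0.02
```

Request:
carry_out:
  targets:
    - [0.787, 0, 0, -0.6, 0]
    - [0.787, 0, 0, -1.1, 0]
    - [0.787, 0, 0, -1, 0]
    - [0.787, 0, 0, 0, 0]
    - [0.787, -3, 0, 0, 0]
    - [0.787, -4, 0, 0, 0]
    - [0.787, -2, 0, 0, 0]
    - [0.787, 0, 0, 0, 0]

```text
time: 25.8
tool_pos: [0.5407, 0.1646, 0.0849]
ee_rot: [0.285, 1.561, 0.185]
wrist_force: [0.3, -1.0, 0.8]
width: 0.0201
```

```bash
python3 -c "
from h import *
go(-80,-16.25,-.018);go(-80,-47.75,.02)"
```

```text
t 25.8 now roller xy mm [-78.5  48.7] z 0.0849 F [ 0.4 -1. ] 0.8 w 0.0201 tooly yaw 84.28
shift cm [10.27 -6.52 -0.25]
t 25.8 now roller xy mm [-78.5  48.7] z 0.0849 F [ 0.4 -1. ] 0.8 w 0.0201 tooly yaw 84.28
shift cm [ 6.46 -9.66 -0.21]
```

Request:
carry_out:
  targets:
    - [0.787, 0, -1.6, -0.2, 0]
    - [0.787, 0, -3, 0, 0]
    - [0.787, 0, -3, 0, 0]
    - [0.787, 0, -2, 0, 0]
    - [0.787, 0, 0, 0, 0]
    - [0.787, 2, 0, 0, 0]
    - [0.787, 2.5, 0, 0, 0]
    - [0.787, 1.5, 0, 0, 0]
    - [0.787, 0.45, 0, 0, 0]
    - [0.787, 0, 0, 0.6, 0]
    - [0.787, 0, 0, 0.7, 0]
    - [0.787, 0, 0, 0.5, 0]
    - [0.787, 0, 0, 0, 0]
    - [0.787, 0, 0, 0, 0]

```text
time: 27.2
tool_pos: [0.5443, 0.0669, 0.0161]
ee_rot: [0.254, 1.57, 0.155]
wrist_force: [-0.3, -0.8, 0.4]
width: 0.0201
```

```bash
python3 -c "
from h import *
go(-59,-47.75,.02)"
```

```text
t 27.2 now roller xy mm [-65.2 -48.2] z 0.0161 F [-0.2 -0.8] 0.4 w 0.0201 tooly yaw 84.28
shift cm [-0.39  0.04  0.62]
```

Request:
carry_out:
  targets:
    - [0.787, -0.3, 0.04, 0.4, 0]
    - [0.787, 0, 0, 0.25, 0]
    - [0.787, 0, 0, 0, 0]
    - [0.787, 0, 0, 0.15, 0]
    - [0.787, 0, 0, 0.15, 0]
    - [0.787, 0, 0, 0, 0]
    - [0.787, 0, 0, 0, 0]

```text
time: 27.9
tool_pos: [0.5513, 0.0665, 0.0177]
ee_rot: [-3.118, 1.567, 3.065]
wrist_force: [-5.0, 0.7, 1.6]
width: 0.0201
```

Request:
carry_out:
  targets:
    - [0.787, 0, 0, 0.15, 0]
    - [0.787, 0, 0, 0, 0]
    - [0.787, 0.3, 0, 0, 0]
    - [0.787, 0.4, 0, 0, 0]
    - [0.787, 0.5, 0, 0, 0]
    - [0.787, 0.5, 0, 0, 0]
    - [0.787, 0.5, 0, 0, 0]
    - [0.787, 0.3, 0, 0, 0]
    - [0.787, 0.16, 0, 0, 0]
    - [0.787, 0, 0, 0, 0]
    - [0.787, 0, 0, 0, 0]

```text
time: 29.0
tool_pos: [0.5509, 0.0666, -0.0101]
ee_rot: [-3.108, 1.563, 3.076]
wrist_force: [-6.7, 1.3, -0.1]
width: 0.0203
```

Request:
carry_out:
  targets:
    - [0.787, 0, 0, -0.6, 0]
    - [0.787, 0, 0, -1.1, 0]
    - [0.787, 0, 0, -1, 0]
    - [0.787, 0, 0, 0, 0]
    - [0.787, -3, 0, 0, 0]
    - [0.787, -4, 0, 0, 0]
    - [0.787, -2, 0, 0, 0]
    - [0.787, 0, 0, 0, 0]

```text
time: 29.8
tool_pos: [0.5312, 0.0689, 0.0866]
ee_rot: [0.125, 1.561, 0.026]
wrist_force: [0.4, 0.1, -0.2]
width: 0.0198
```

```bash
python3 -c "
from h import *
go(-80,-16.25,-.015)"
```

```text
t 29.8 now roller xy mm [-78.4 -47.4] z 0.0866 F [0.4 0.1] -0.2 w 0.0198 tooly yaw 84.29
shift cm [10.16  3.11 -0.26]
```

Request:
carry_out:
  targets:
    - [0.787, 0, 1, -0.2, 0]
    - [0.787, 0, 1.6, 0, 0]
    - [0.787, 0, 0.5, 0, 0]
    - [0.787, 1.5, 0, 0, 0]
    - [0.787, 2.5, 0, 0, 0]
    - [0.787, 2.5, 0, 0, 0]
    - [0.787, 2.5, 0, 0, 0]
    - [0.787, 0.9, 0, 0, 0]
    - [0.787, 0, 0, 0, 0]
    - [0.787, 0, 0, 0.6, 0]
    - [0.787, 0, 0, 0.7, 0]
    - [0.787, 0, 0, 0.5, 0]
    - [0.787, 0, 0, 0, 0]
    - [0.787, 0, 0, 0, 0]

```text
time: 31.2
tool_pos: [0.5474, 0.0981, -0.0166]
ee_rot: [0.297, 1.57, 0.197]
wrist_force: [0.1, 0.0, -0.1]
width: 0.0198
```

```bash
python3 -c "
from h import *
go(-59,-16.25,-.015)"
```

```text
t 31.2 now roller xy mm [-65.3 -16.8] z -0.0166 F [0.1 0. ] -0.1 w 0.0198 tooly yaw 84.28
shift cm [-0.16  0.05  0.63]
```

Request:
carry_out:
  targets:
    - [0.787, 0, 0.05, 0.4, 0]
    - [0.787, 0, 0, 0.25, 0]
    - [0.787, 0, 0, 0, 0]
    - [0.787, 0, 0, 0.15, 0]
    - [0.787, 0, 0, 0.15, 0]
    - [0.787, 0, 0, 0, 0]
    - [0.787, 0, 0, 0, 0]

```text
time: 31.9
tool_pos: [0.5539, 0.0979, -0.018]
ee_rot: [-3.08, 1.566, 3.104]
wrist_force: [-5.2, 0.6, 1.6]
width: 0.02
```

Request:
carry_out:
  targets:
    - [0.787, 0, 0, 0.15, 0]
    - [0.787, 0, 0, 0, 0]
    - [0.787, -0.3, 0, 0, 0]
    - [0.787, -0.5, 0, 0, 0]
    - [0.787, -0.5, 0, 0, 0]
    - [0.787, -0.5, 0, 0, 0]
    - [0.787, -0.5, 0, 0, 0]
    - [0.787, -0.3, 0, 0, 0]
    - [0.787, 0, 0, 0, 0]
    - [0.787, 0, 0, 0, 0]

```text
time: 32.9
tool_pos: [0.554, 0.0979, 0.0075]
ee_rot: [-3.08, 1.563, 3.105]
wrist_force: [-8.1, 1.2, 0.4]
width: 0.0202
```

Request:
carry_out:
  targets:
    - [0.787, 0, 0, -0.5, 0]
    - [0.787, 0, 0, -0.5, 0]
    - [0.787, 1, 0, 0, 0]
    - [0.787, 1, 0, 0, 0]
    - [0.787, 0, 0, 0, 0]
    - [0.787, 0, 0, 0.5, 0]
    - [0.787, 0, 0, 0.3, 0]
    - [0.787, 0, 0, 0.2, 0]
    - [0.787, 0, 0, 0, 0]
    - [0.787, 0, 0, 0, 0]

```text
time: 33.9
tool_pos: [0.5537, 0.0979, -0.0126]
ee_rot: [-3.068, 1.561, 3.116]
wrist_force: [-8.1, 0.8, -0.7]
width: 0.0197
```

Request:
carry_out:
  targets:
    - [0.787, -0.3, 0, 0, 0]
    - [0.787, -0.5, 0, 0, 0]
    - [0.787, -0.5, 0, 0, 0]
    - [0.787, -0.4, 0, 0, 0]
    - [0.787, 0, 0, 0, 0]
    - [0.787, 0, 0, 0, 0]

```text
time: 34.5
tool_pos: [0.5539, 0.0978, 0.0047]
ee_rot: [-3.066, 1.562, 3.118]
wrist_force: [-7.5, 0.4, 2.1]
width: 0.0201
```

Now I'll back off and return to the side-on viewing pose.

Request:
carry_out:
  targets:
    - [0.787, 0, 0, -0.6, 0]
    - [0.787, 0, 0, -1.1, 0]
    - [0.787, 0, 0, -1, 0]
    - [0.787, -2, 0, 0, 0]
    - [0.787, -3, 0, 0, 0]
    - [0.787, -3, 0, 0, 0]
    - [0.787, -1, 0, -3, 0]
    - [0.787, 0, 0.2, -4, 0]
    - [0.787, 0, 0.3, -4, 0]
    - [0.787, 0, 0.3, -4, 0]
    - [0.787, 0, 0, -2, 0]

```text
time: 35.6
tool_pos: [0.3599, 0.1255, 0.096]
ee_rot: [0.697, 1.57, 0.598]
wrist_force: [0.1, 0.2, -0.4]
width: 0.0201
```

Request:
carry_out:
  targets:
    - [0.787, 0, 0, 0, 8.56]
    - [0.787, 0, 0, 0, 8.56]
    - [0.787, 0, 0, 0, 8.56]
    - [0.787, 0, 0, 0, 8.56]
    - [0.787, 0, 0, 0, 8.56]
    - [0.787, 0, 0, 0, 8.56]
    - [0.787, 0, 0, 0, 8.56]
    - [0.787, 0, 0, 0, 8.56]
    - [0.787, 0, 0, 0, 8.56]
    - [0.787, 0, 0, 0, 8.56]
    - [0.787, 0, 0, 0, 8.56]
    - [0.787, 0, 0, 0, 0]
    - [0.787, 0, 0, 0, 0]

```text
time: 36.9
tool_pos: [0.3625, 0.1251, 0.0961]
ee_rot: [1.979, 1.57, 0.239]
wrist_force: [0.4, -0.7, 0.4]
width: 0.0201
```

```bash
cat >> h.py <<'E'
def prof(s,p=(.6133,.1085,-.098),r=.0495):
    c,n=np.cos(p[2]),np.sin(p[2]);H=cv2.cvtColor(np.ascontiguousarray(s['image']),cv2.COLOR_RGB2HSV)
    for nm,y in(('L',.064),('M',0),('R',-.064)):
        out=''
        for f in np.arange(-.7,1.3,.05):
            v=[]
            for dy in(-.006,-.003,0,.003,.006):
                a=-r*np.cos(f);b=y+dy
                q=proj(s,(p[0]+c*a-n*b,p[1]+n*a+c*b,.062+r*np.sin(f)))
                u,w=int(round(q[0])),int(round(q[1]))
                if 0<=u<640 and 0<=w<400:
                    h,sa,va=H[w,u]; v.append('w' if sa<70 and va>130 else '-' if sa<70 else 'R' if h<8 or h>170 else 'o' if h<18 else 'Y' if h<38 else 'G' if h<90 else 'B' if h<135 else '?')
            out+=max(set(v),key=v.count) if v else '.'
        print(nm,out)
E
python3 - <<'E'
from h import *
print('f from -.7 step .05; before:');prof(load('w6'))
s=snap('wrist','w8');go(-255,-8,.095);prof(s)
E
```

```text
f from -.7 step .05; before:
L BBBBBBBBGGGGGGGGGGGGG-YY................
M GGGGGGGGGGGGGGGGYYYYYYYYYYY.............
R RRRRRBBwwwBBBBwwBBB-wwwwwwwww-..........
t 36.95 now roller xy mm [-252.    -8.4] z 0.096 F [0.4 0.4] 0.6 w 0.0202 tooly yaw -9.72
shift cm [ 0.1  -0.31 -0.01]
L GGGGGGYYYYYYYYYYYYYY-wwwww..............
M RRRRRR?BwwwBBBBBwBBB-GGGGGGGG...........
R RRRBBBGGGGGGGGGGGGGG-Ywwwwwww-w-........
```

All three face boundaries lie at about φ=+0.30 rad against the ideal 0.314: yellow (2), blue (4) and green (3). I'll use the last picture to check both jobs.

```bash
python3 - <<'E'
from h import *
s=load('w8');t=snap('top','top8')
A=np.zeros((600,800,3),np.uint8)
A[:,:600]=cv2.resize(s['image'][40:300,380:640,::-1],(600,600),interpolation=cv2.INTER_CUBIC)
A[:240,600:]=cv2.resize(t['image'][195:255,385:435,::-1],(200,240),interpolation=cv2.INTER_CUBIC)
A[250:450,600:]=cv2.resize(t['image'][150:250,400:500,::-1],(200,200))
cv2.imwrite('pics/c8.png',A)
E
```

```text
(no output)
```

View pics/c8.png

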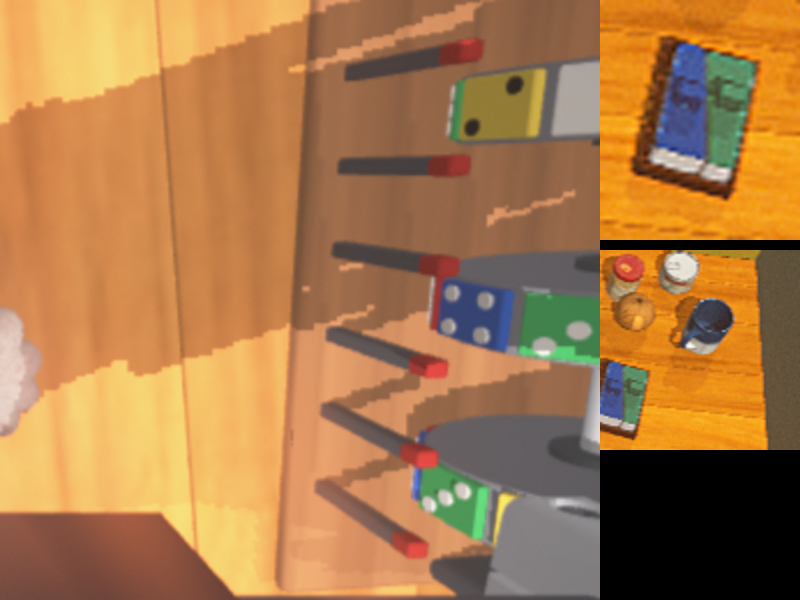

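The rollers read 2, 4 and 3. Both keepers are flat in the tray, and the mug and onion haven't moved. One number check on the face centres, using the tips in this same picture.

```bash
python3 - <<'E'
from h import *
s=load('w8'); px=lambda u,v:(380+u/2.308,40+v/2.308)
tips=[(463,50),(449,165),(438,267),(428,369),(420,455),(409,545)]
pts=[(-.062,y+e,.062) for y in(.064,0,-.064) for e in(.016,-.016)]
pf,res=fit(s,pts,[px(*t) for t in tips],[.61,.107,-.1]);print(pf,abs(res).max())
for p in(pf,np.array([.6133,.1085,-.098]),np.array([.6163,.1074,-.107])):
  c,n=np.cos(p[2]),np.sin(p[2]);Rz=np.array([[c,-n,0],[n,c,0],[0,0,1]])
  for r in(.0495,):
    for u,v in[(492.5,106),(467,313),(445,498)]:
      o,d=ray(s,*px(u,v)); o=Rz.T@(o-[p[0],p[1],0])-[0,0,.062]; d=Rz.T@d
      A=d[0]**2+d[2]**2;B=o[0]*d[0]+o[2]*d[2];C=o[0]**2+o[2]**2-r*r
      q=o+d*(-B-np.sqrt(B*B-A*C))/A; print(round(np.arctan2(q[2],-q[0]),3),end=' ')
  print()
E
```

```text
[ 0.61371218  0.10833008 -0.09901836] 1.6
-0.041 -0.052 -0.056 
-0.028 -0.04 -0.046 
-0.133 -0.13 -0.118
```

```bash
python3 -c "
from h import *
print(robot.get_obs()['time'],robot.close_job())"
```

```text
the job is handed in; nothing more can be done
37.0 None
```

I put the blue keeper in the tray and rolled the rollers to 2, 4 and 3, in that order. I handed the job in at 37 s, with the gripper holding and touching nothing.

**Keeper:** I carried it upright. The last top view shows both keepers flat and head to tail in the tray.

**Rollers:** The final wrist picture shows 2, 4 and 3 dots in front, left to right. The faces look centred to about -0.01 to -0.05 rad. The coarser roller position from the first top picture would put them at about -0.13 rad, and I trusted the closer wrist view.

**Other items:** The last views show the mug, onion and garlic in place. I didn't check the tomato in the final pictures, but nothing came near it.

**What went differently:**
- **First grasp:** It closed above the grip, because the real fingertips are about 34 mm short of the reported TCP. I corrected for that, and the second grasp held at 15.8 mm.
- **Rolling method:** No tilt could be commanded, so I dragged each roller's front with one vertical finger between the posts, pressing about 8 N, instead of pinching.

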